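# Stack spacer sleeve and clamp ring on the arbor

## Robot

A 7-joint arm with a two-finger parallel gripper is mounted at the origin on a cart in front of the work surface, level with it; the furniture and walls round the work are solid. World frame = base frame: x ahead of the robot, y to its left, z up, the work surface at z = 0. Lengths are in m, angles in rad, forces in N, time in s.
With the tool pointing down it reaches from about 0.425 to 0.875 m from the base axis. Payload 9.9 kg.
Tool frame: the origin (TCP) lies where the fingers leave the gripper's body, on its centre line; the fingertips stand 73 mm ahead of it and the grasp point (between the pads) lies 54 mm ahead of it; z points along the fingers, y is the line along which they close (so a half turn about z gives the same grasp; the last joint's range is limited). The gripper opens to 85 mm and grips with 20 to 120 N. Pads are 22 mm wide; open, the fingers measure 114 mm over their backs; the gripper's body (76 mm by 85 mm) begins 54 mm behind the grasp point. The pads swing forward as they close: fully open they stand 13 mm farther back than shut.
Start: joints at [-1.398, 0.576, 0.025, 1.437, -0.015, 1.129, -0.057], TCP at [0.171, 0.653, 0.304] pointing down, gripper open.
Joint ranges: [-2.76, 2.76], [-0.34, 2.15], [-1.52, 1.57], [0.19, 2.46], [-1.09, 4.23], [0.17, 1.99], [-2.82, 2.82]. Speed limits (rad/s): [2.22, 2.22, 3.01, 3.01, 3.14, 3.14, 3.14].

## Interface

Orientations are given as a rotation vector (axis times angle).
In Python, from bench import ctrl gives the robot as it stands. Calls block until the motion is done:
- ctrl.goto(position, orientation): joint-space move of the TCP to a pose.
- ctrl.move_straight(position, rotation=None, v=0.15, guard=None): straight line of the TCP; rotation=None keeps the orientation; v is the mean speed in m/s. With guard (N) it stops when the force on the tool has changed by that much, and returns True; else False.
- ctrl.move_joints(angles): joint-space move.
- ctrl.command_gripper(opening): opening from 0.0 (shut) to 1.0 (fully open); the grip force is fixed at half the most; returns when the fingers have stopped.
- ctrl.wait(seconds).
- ctrl.ik(position, orientation): joint angles nearest the present ones, or None.
- ctrl.state(): the state.
- ctrl.get_image(name): name is "scene" or "top" or "wrist"; returns a dict with "img" (400x640x3 uint8, red, green, blue), "camera_matrix" (3x3 intrinsics, pixels), "extrinsics" (4x4, takes a point from camera to world coordinates); the wrist camera has in their place "T_tool_cam" (4x4, takes a point from camera to tool coordinates, whose origin is the TCP and whose axes are the flange's). Camera axes: x right, y down, z forward; pixel columns grow to the right and rows downward; lengths in m; the calibration is good to about 2 mm. A picture is of the moment at which its call begins: read the wrist's pose just before it. There is no depth.
A pose or a line that the arm cannot do raises ctrl.Unreachable and nothing moves.
- ctrl.job_done(): hands the job in; it is judged then, once.
Trained networks look in a picture, given as the dict that the camera call returned (one of the last four; its "shot" number tells which), for a name from the list of things; names that differ only in an ending like _2 or _b are one class to them, and where a whole thing is asked for, a point or a joint stands for the part that bears it (a point fixed in the world has none). Each returns a list of dicts, best first, with "conf" (0 to 1); they miss things now and then, are a little off and sometimes report something else, mostly with a low value. They report only what shows in the picture. A call takes as long as a camera call. They do not tell look-alikes from the thing itself.
- ctrl.find_in(picture, thing): "at" ([column, row] as shares, 0 to 1, of the picture: columns of its width, rows of its height, amid what is visible of it).
- ctrl.masks_of(picture, thing): "pixels" (400x640 bool, what is visible of it) and "at" ([column, row] as shares, 0 to 1, of the picture: columns of its width, rows of its height, amid what is visible of it).
- ctrl.spot_point(picture, thing): "at" ([column, row] as shares, 0 to 1, of the picture: columns of its width, rows of its height: a listed point, or the origin of a listed thing).
The state is a dict: "time": time; "joint_positions": joint angles; "dq": joint speeds; "effort": joint torques, N m; "tool_pos": TCP position; "orientation": TCP orientation; "contact_force": force on the tool from outside, world axes, zero at the start; "ft_torque": the same for the moment, N m; "finger_gap": opening from 0.0 (shut) to 1.0 (fully open); "gripper_force": force on a finger pad.
Only numpy, scipy, OpenCV 4.12 (cv2) and the standard library are available. Lean on these libraries where they do the work, as an engineer would, in place of code of your own. Each camera call takes 0.05 s, during which the arm holds its last target. There are 200 camera calls.

## Task

Load the upright arbor on the workbench: first put the tall narrow spacer sleeve over its post so that it stands upright and fully down on the flange, then put the wide low clamp ring over the post so that it lies flat on top of the sleeve. The tape roll and the ball bearing lying among them are not part of the job.

Things in the scene. Friction and masses are not known exactly. Their poses are not given: they have to be found in the camera images.
- sleeve_centre (a point): Spacer sleeve, a loose plain aluminium tube standing upright on the bench: outside diameter 44 mm, bore 30 mm (right through), 32 mm tall, 0.15 kg. The point is its centre, on its axis half-way up (16 mm above its lower end); z is the tube's axis. Either end may be down.
- ring_centre (a point): Clamp ring, a loose wide low steel ring lying flat on the bench: outside diameter 58 mm, bore 28 mm (through), 18 mm high, 0.22 kg, thin dark slit at one side. The point is its centre, on its axis half-way up (9 mm above its lower face); z is its axis, either face may be down. A black tape roll (65 x 19 mm) and a ball bearing (47 x 14 mm) lie near; all centres are at least 110 mm apart.
- arbor_seat (a point): Arbor, fixed to the bench right of the loose parts: dark round flange, diameter 100 mm, 10 mm thick, with an upright steel post in its middle, diameter 16 mm up to 50 mm above the flange, then tapering to a 7 mm tip 62 mm above it. The point is on the post's axis at the flange's upper face, 10 mm above the bench; z is up. Sleeve and ring pass freely over the post, but not through each other.
Not all that is in view belongs to the job. What is shaped like the part that bears ring_centre but yellow is not meant.

How it is judged:
By the outcome, as a careful person would: the job done as asked, in the order asked, and still so for the second after the job is handed in, with the robot touching nothing.
It also fails if it takes over 58 s, if anything falls off the work surface, if the arm or the gripper's body presses on something with over 40 N, if the wrist force passes 120 N, or if a joint passes its speed limit or range.

## Working session

There is one attempt and no reset: what is moved stays moved. The work goes in short steps, each a Python script; the robot and the scene stay as the last script left them, time stands still between calls to the robot, and variables do not carry over. Pictures are saved under pics/ and viewed, at most 10 in all, crops included, and the job is handed in when it is done.

```bash
mkdir -p pics
cat > h.py <<'E'
import numpy as np, cv2
from bench import ctrl
def ray(p,px,z):
    K=np.array(p["camera_matrix"]);T=np.array(p["extrinsics"])
    d=T[:3,:3]@np.linalg.solve(K,[px[0],px[1],1]);o=T[:3,3]
    return o+d*(z-o[2])/d[2]
E
python3 - <<'E'
from h import *
for n in("top","scene"):
    p=ctrl.get_image(n);cv2.imwrite(f"pics/{n}.png",p["img"][:,:,::-1])
    for t,z in(("sleeve_centre",.016),("ring_centre",.009),("arbor_seat",.01)):
        for r in ctrl.spot_point(p,t)[:4]:
            px=np.array(r["at"])*[640,400];print(n,t,round(r["conf"],2),px.round(),ray(p,px,z).round(4))
print(np.round(ctrl.state()["orientation"],3),ctrl.state()["time"])
E
```

```text
top sleeve_centre 0.8 [232. 168.] [0.6409 0.2475 0.016 ]
top ring_centre 0.96 [335. 228.] [0.4998 0.0103 0.009 ]
top ring_centre 0.56 [368. 197.] [ 0.5691 -0.0656  0.009 ]
top arbor_seat 0.67 [427. 223.] [ 0.506  -0.1963  0.01  ]
scene sleeve_centre 0.6 [306. 167.] [0.6564 0.249  0.016 ]
scene ring_centre 0.96 [301. 233.] [0.5138 0.0227 0.009 ]
scene ring_centre 0.84 [345. 248.] [ 0.5701 -0.0648  0.009 ]
scene ring_centre 0.65 [279. 210.] [0.5113 0.1218 0.009 ]
scene arbor_seat 0.74 [360. 308.] [ 0.5038 -0.2086  0.01  ]
[-0.402 -3.116  0.   ] 0.4
```

View pics/top.png

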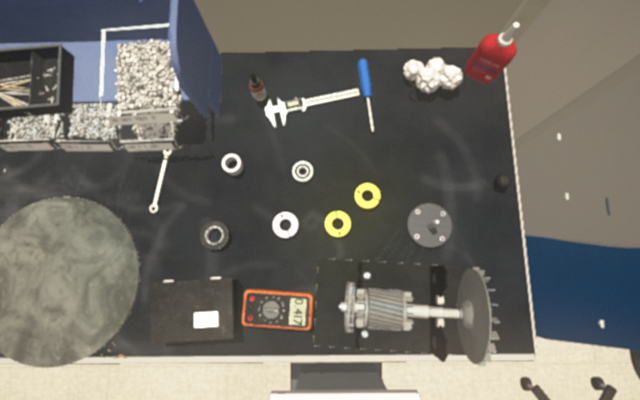

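View pics/scene.png

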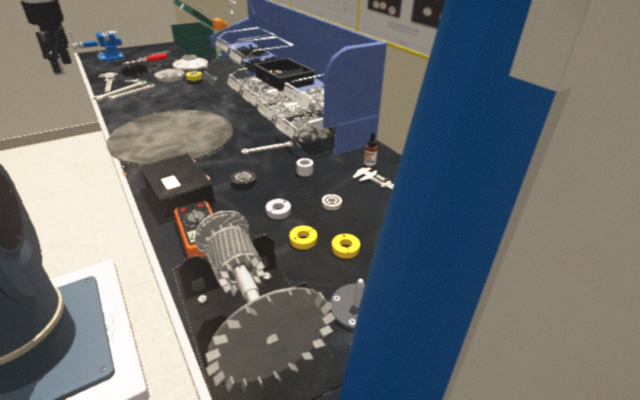

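The clamp-ring candidates in the top view are silver (285,225), yellow (338,223) and yellow (368,196). The bearing is at (302,171) and the black tape roll at (215,236). The silver ring fits the description, since yellow is excluded. The sleeve is at (232,163) and the arbor at (430,225). I'll confirm with one crop while moving to look at the sleeve.

```bash
cat >> h.py <<'E'
from scipy.spatial.transform import Rotation as R
DOWN=np.array([0,np.pi,0])
def wpic():
    s=ctrl.state();p=ctrl.get_image("wrist")
    T=np.eye(4);T[:3,:3]=R.from_rotvec(s["orientation"]).as_matrix();T[:3,3]=s["tool_pos"]
    p["extrinsics"]=T@np.array(p["T_tool_cam"]);return p
E
python3 - <<'E'
from h import *
p=ctrl.get_image("top")
cv2.imwrite("pics/crop.png",cv2.resize(p["img"][130:270,190:470,::-1],None,fx=2.8,fy=2.8,interpolation=cv2.INTER_CUBIC))
for n,px,z in(("sleeve",(232,163),.03),("ring",(285,225),.009),("arbor",(430,226),.01)):print(n,ray(p,px,z).round(3))
s=ray(p,(232,163),.03)
for pos in ([.62,.24,.25],[.5,.12,.25],[.5,-.2,.25]): print(np.round(ctrl.ik(pos,DOWN) if ctrl.ik(pos,DOWN) is not None else [0],2))
print(np.round(p["extrinsics"][:3,3],2))
ctrl.goto([s[0],s[1],.25],DOWN)
w=wpic();cv2.imwrite("pics/w1.png",w["img"][:,:,::-1])
print(np.round(w["T_tool_cam"],2).tolist())
for r in ctrl.spot_point(w,"sleeve_centre")[:3]:
    px=np.array(r["at"])*[640,400];print(r["conf"],px,ray(w,px,.016))
print(ctrl.state()["time"])
E
```

```text
sleeve [0.65  0.245 0.03 ]
ring [0.507 0.125 0.009]
arbor [ 0.5   -0.202  0.01 ]
[-0.48  0.61  0.07  1.54 -0.04  1.    1.17]
[-0.41  0.4   0.12  1.93 -0.06  0.81  1.31]
[-0.08  0.49  0.55  1.88 -0.33  0.86  2.21]
[0.4  0.04 0.9 ]
[[0.0, -0.95, -0.32, 0.08], [1.0, 0.0, 0.0, -0.0], [-0.0, -0.32, 0.95, -0.07], [0.0, 0.0, 0.0, 1.0]]
0.76 [316.608 180.48 ] [0.65056925 0.24737399 0.016     ]
2.8
```

View pics/crop.png

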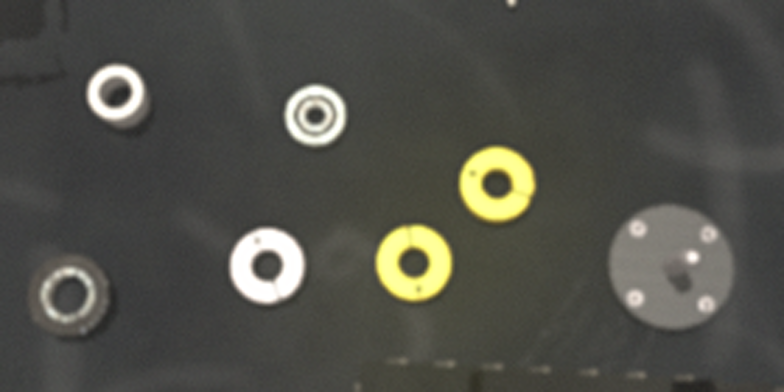

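View pics/w1.png

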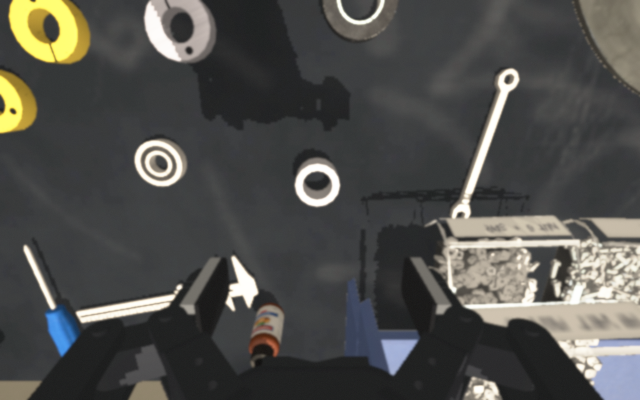

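The crop confirms it: the silver ring at crop (267,265) has the slit, and the yellow ones are decoys. The wrist picture shows the sleeve rim at about (317,186), which agrees with the top view. Next I grasp the sleeve and look at the arbor.

Run:
```python
from h import *
x,y=.651,.2465
ctrl.move_straight([x,y,.13],v=.2)
print(ctrl.move_straight([x,y,.075],v=.1,guard=8), np.round(ctrl.state()["tool_pos"],4))
ctrl.command_gripper(0.0)
s=ctrl.state();print(s["finger_gap"],s["gripper_force"],s["time"])
ctrl.move_straight([x,y,.22],v=.2)
ctrl.goto([.50,-.202,.24],DOWN)
w=wpic();cv2.imwrite("pics/w2.png",w["img"][:,:,::-1])
for r in ctrl.spot_point(w,"arbor_seat")[:3]:
    px=np.array(r["at"])*[640,400];print(r["conf"],px,ray(w,px,.01))
np.savez("w2.npz",**{k:w[k] for k in("img","camera_matrix","extrinsics")})
s=ctrl.state();print(s["finger_gap"],s["gripper_force"],s["time"])
```

```text
False [0.6513 0.2466 0.0754]
0.4888625222350608 61.175085827708244 4.725
0.62 [314.688 182.8  ] [ 0.50377829 -0.20188982  0.01      ]
0.4951722322781968 60.75921295210719 7.425
```

View pics/w2.png

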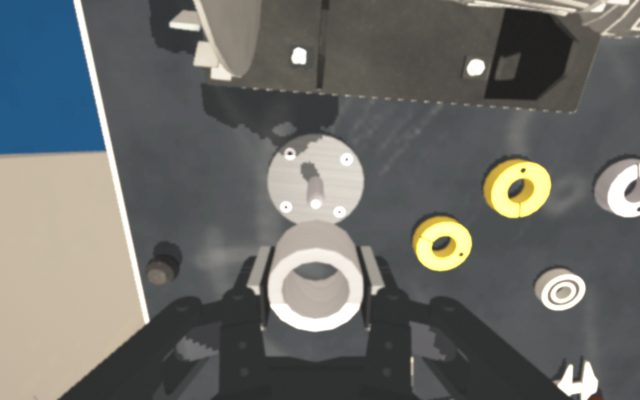

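Run:
```python
from h import *
w=dict(np.load("w2.npz"))
for px,z in(((316,180),.01),((316,203),.072),((316,290),.24-.075+.032)):print(ray(w,px,z).round(4))
s=ctrl.state();print(np.round(s["tool_pos"],4))
```

```text
[ 0.5008 -0.2006  0.01  ]
[ 0.5034 -0.2008  0.072 ]
[ 0.4986 -0.2012  0.197 ]
[ 0.5008 -0.2009  0.2398]
```

Run:
```python
from h import *
x,y=.5035,-.2006
ctrl.move_straight([x,y,.17],v=.15)
ctrl.move_straight([x,y,.098],v=.12,guard=10); print(ctrl.state()["tool_pos"])
g=ctrl.move_straight([x,y,.0835],v=.03,guard=6); s=ctrl.state();print(g,s["tool_pos"],s["contact_force"])
if s["tool_pos"][2]<.09:
    ctrl.command_gripper(.8)
    ctrl.move_straight([x,y,.2],v=.2)
    w=wpic();cv2.imwrite("pics/w3.png",w["img"][:,:,::-1])
    p=ctrl.get_image("scene");cv2.imwrite("pics/s3.png",cv2.resize(p["img"][240:360,260:420,::-1],None,fx=4,fy=4))
    ctrl.command_gripper(1.)
    ctrl.move_straight([x,y,.25],v=.2)
    ctrl.goto([.507,.125,.25],DOWN)
    w=wpic();cv2.imwrite("pics/w4.png",w["img"][:,:,::-1])
    np.savez("w4.npz",**{k:w[k] for k in("img","camera_matrix","extrinsics")})
    for r in ctrl.spot_point(w,"ring_centre")[:4]:
        px=np.array(r["at"])*[640,400];print(r["conf"],px,ray(w,px,.009))
print(ctrl.state()["time"])
```

```text
[ 0.50387896 -0.20081179  0.09869974]
True [ 0.5036605  -0.20063441  0.0858311 ] [-0.72369743 -0.03658423  9.51444905]
0.84 [319.104 178.   ] [0.50787756 0.1266357  0.009     ]
0.75 [204.224 181.68 ] [0.51177564 0.00475304 0.009     ]
12.4833
```

View pics/w3.png

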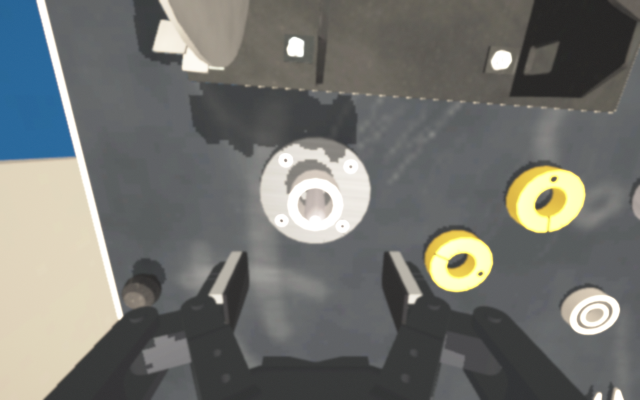

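View pics/w4.png

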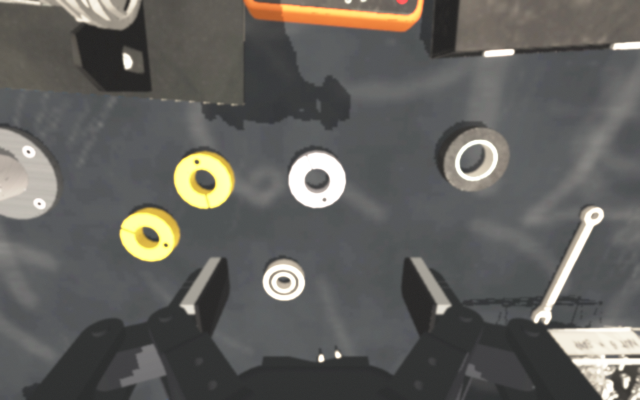

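The sleeve is upright round the post: in w3 its rim is at (315,204), centred on the post. The silver ring is at (318,178) in w4. I'll pick the ring and check how it sits in the gripper over the arbor.

Run:
```python
from h import *
x,y=.508,.1265
ctrl.move_straight([x,y,.13],v=.2)
print(ctrl.move_straight([x,y,.072],v=.1,guard=8), np.round(ctrl.state()["tool_pos"],4))
ctrl.command_gripper(0.0)
s=ctrl.state();print(s["finger_gap"],s["gripper_force"],s["time"])
ctrl.move_straight([x,y,.24],v=.2)
ctrl.goto([.5035,-.2006,.24],DOWN)
w=wpic();cv2.imwrite("pics/w5.png",w["img"][:,:,::-1])
np.savez("w5.npz",**{k:w[k] for k in("img","camera_matrix","extrinsics")})
s=ctrl.state();print(s["finger_gap"],s["gripper_force"],s["tool_pos"],s["time"])
```

```text
False [0.5083 0.1266 0.0725]
0.6442922871223555 62.11192823946476 14.375
0.6505008850027171 63.8722512871027 [ 0.50414881 -0.19868748  0.23976295] 16.6583
```

View pics/w5.png

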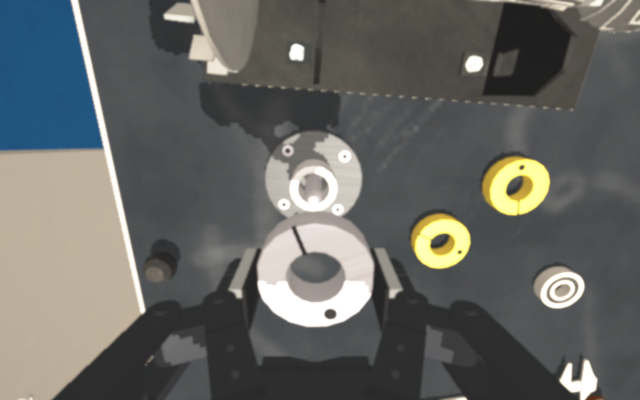

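w5 shows the ring held level, with its face centre at about (316,268). The sleeve rim is at (314,187) and the post tip at (313,201). Next I lower it.

Run:
```python
from h import *
w=dict(np.load("w5.npz"))
a=ray(w,(316,268),.186);b=ray(w,(314,187),.042);c=ray(w,(313,201),.072);print(a,b,c)
t=np.array([.50415,-.19869])
q=t+(np.clip((b+c)[:2]/2-a[:2],-.005,.005)); print(q)
x,y=q
ctrl.move_straight([x,y,.17],v=.15)
ctrl.move_straight([x,y,.125],v=.08,guard=10); print(ctrl.state()["tool_pos"])
g=ctrl.move_straight([x,y,.1125],v=.03,guard=6); s=ctrl.state();print(g,s["tool_pos"],s["contact_force"])
if s["tool_pos"][2]<.119:
    ctrl.command_gripper(.85)
    ctrl.move_straight([x,y,.24],v=.15)
    w=wpic();p=ctrl.get_image("scene")
    A=cv2.resize(w["img"][100:260,220:420],(400,320));B=cv2.resize(p["img"][240:340,290:415],(400,320),interpolation=cv2.INTER_CUBIC)
    cv2.imwrite("pics/end.png",np.hstack([A,B])[:,:,::-1])
print(ctrl.state()["time"])
```

```text
[ 0.49740134 -0.19928385  0.186     ] [ 0.50155244 -0.20052022  0.042     ] [ 0.50459284 -0.2012802   0.072     ]
[ 0.50915    -0.20030635]
[ 0.50936381 -0.20045062  0.125287  ]
True [ 0.50948314 -0.20041187  0.11512813] [0.52660796 0.42198015 7.66413339]
19.7667
```

View pics/end.png

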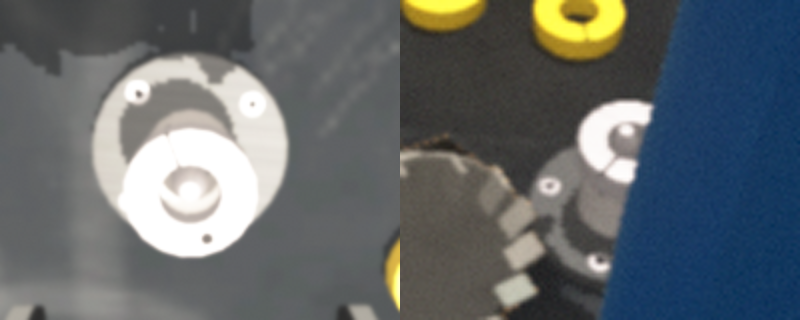

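The picture shows the ring flat on the upright sleeve with the post tip through its bore, and the gripper is clear.

```bash
python3 -c "
from bench import ctrl
print(ctrl.job_done())"
```

```text
the job is handed in; nothing more can be done
None
```

The job is handed in: the sleeve stands upright on the flange, and the silver clamp ring lies flat on top of it over the post. It took about 20 s of the 58 s allowed.

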